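# Cover the ferrule tub

## Robot

A 7-joint arm with a two-finger parallel gripper is mounted at the origin on a cart in front of the work surface, level with it; the furniture and walls round the work are solid. World frame = base frame: x ahead of the robot, y to its left, z up, the work surface at z = 0. Lengths are in m, angles in rad, forces in N, time in s.
With the tool pointing down it reaches from about 0.4 to 0.9 m from the base axis. Payload 5.5 kg.
Tool frame: the origin (TCP) lies at the centre of the arm's flange, where the gripper is bolted on; the fingertips stand 173 mm ahead of it and the grasp point (between the pads) lies 155 mm ahead of it (hold_point_z is the distance from the TCP to the grasp point, in m); z points along the fingers, y is the direction in which the jaws open and shut (so a half turn about z gives the same grasp; the last joint's range is limited). The gripper opens to 85 mm and grips with 20 to 120 N. Pads are 22 mm wide; open, the fingers measure 114 mm over their backs; the gripper's body (76 mm by 85 mm) begins 54 mm behind the grasp point. The pads swing forward as they close: fully open they stand 13 mm farther back than shut.
Start: joints at [1.517, 0.501, -0.427, 1.55, 0.221, 1.138, -0.21], TCP at [0.203, -0.618, 0.405] pointing down, gripper open.
Joint ranges: [-2.88, 2.88], [-0.31, 2.03], [-1.54, 1.56], [0.2, 2.42], [-1.41, 4.55], [0.19, 2.02], [-2.57, 2.57]. Speed limits (rad/s): [2.57, 2.57, 3.14, 3.14, 3.14, 3.14, 3.14].

## Interface

Orientations are given as a unit quaternion [x, y, z, w].
In Python, from rig import * gives the robot as it stands. The module is installed in compiled form; this text tells all that it offers. Calls block until the motion is done:
- move_pose(position, orientation): joint-space move of the TCP to a pose.
- move_linear(position, speed=0.15, rot=None, threshold=None): straight line of the TCP; rot=None keeps the orientation; speed is the mean speed in m/s. With threshold (N) it stops when the force on the tool has changed by that much, and returns True; else False.
- goto_joints(angles): joint-space move.
- open_jaws() and grasp(): open the fingers fully, or close them until they stop; the grip force is fixed at half the most.
- sleep(seconds).
- ik(position, orientation): joint angles nearest the present ones, or None.
- state(): the state.
- get_image(name): name is "scene" or "side" or "wrist"; returns the picture (400x640x3 uint8, red, green, blue); there is no depth.
- calibration(name): a dict with "fx", "fy", "cx", "cy" (pixels), "rvec" (rotation vector, rad) and "tvec" (3), from world to camera coordinates, as OpenCV has them. Camera axes: x right, y down, z forward; pixel columns grow to the right and rows downward; lengths in m; the calibration is good to about 2 mm. A picture is of the moment at which its call begins: read the wrist's pose just before it. calibration takes no time and is no camera call; for the wrist camera it gives the pose at the moment of the call.
A pose or a line that the arm cannot do raises MotionError and nothing moves.
- job_done(): hands the job in, once; it reports no verdict.
The state is a dict: "clock": time; "joints": joint angles; "joint_vel": joint speeds; "tau": joint torques, N m; "position": TCP position; "eef_rot": TCP orientation; "contact_force": force on the tool from outside, world axes, zero at the start; "moment": the same for the moment, N m; "grip_width": finger opening in m.
Only numpy, scipy, OpenCV 4.12 (cv2) and the standard library are available. Lean on these libraries where they do the work, as an engineer would, in place of code of your own. Each camera call takes 0.05 s, during which the arm holds its last target.

## Task

Put the wide round metal cover onto the small open plastic tub of ferrules, so that its plug drops inside the rim and the cover lies level on the rim with the tub standing upright. Set it down, do not drop it, and leave the narrow cover where it lies.

Things in the scene. Friction and masses are not known exactly. Their poses are not given: they have to be found in the camera images.
- tub: the only open tub on the bench: a small round plastic parts tub holding a few ferrules, loose, standing upright, outside diameter 71 mm at the rim and 56 mm at the foot, mouth about 60 mm across, 41 mm high. Origin: centre of its underside; z is up along its axis, the rim lies at z = 41 mm.
- wide_cover: the wider of two round metal covers, loose, 100 to 170 g, lying on the bench knob up: a flat plate 92 mm in diameter and 4 mm thick (z = 10 to 14 mm), under it a plug 40 mm in diameter and 10 mm deep (z = 0 to 10 mm), on top an upright black cylindrical knob 22 mm in diameter (z = 14 to 44 mm). Origin: centre of the plug's underside; z is up along its axis. When it is seated on the tub its plate lies on the rim and its origin is 31 mm above the tub's origin.
- narrow_cover: the narrower cover, loose, lying on the bench knob up: the same heights and knob, but the plate is only 58 mm in diameter (it would fall into the tub) and the plug 28 mm. Not to be used. Origin: centre of the plug's underside; z up.
Mind the look-alikes: they are no part of the job. Leave any purple or turquoise look-alike of the tub alone.

How it is judged:
At the end, for the whole second after the job is handed in: The wide cover rests on the tub, released and still: its axis within 13 mm of the tub's, its plug inside the mouth (origin 27 to 34.5 mm above the tub's origin), knob up and level within 10 degrees; the tub stands on the bench, upright within 10 degrees (horizontal distance between wide_cover and tub below 0.013 m and z of wide_cover in the frame of tub between 0.027 and 0.0345 m and angle between each of wide_cover, tub's own z axis and vertical below 0.18 rad and height (world z) of wide_cover above 0.02 m and height (world z) of tub below 0.01 m and linear speed of wide_cover below 0.02 m/s); the robot touches nothing.
It fails at once if the wide cover is let go in the air, well above its place on the rim (its origin more than 60 mm above the bench) (height (world z) of wide_cover above 0.06 m and contact force between the fingers and wide_cover below 0.02 N).
It fails at once if the narrow cover is moved by more than 40 mm (distance of narrow_cover from where it was at the start of the episode above 0.04 m).
It also fails if it takes over 38 s, if anything falls off the work surface, if the arm or the gripper's body presses on something with over 40 N, if the wrist force passes 120 N, or if a joint passes its speed limit or range.

## Working session

There is one attempt and no reset: what is moved stays moved. The work goes in short steps, each a Python script; the robot and the scene stay as the last script left them, time stands still between calls to the robot, and variables do not carry over. Pictures are saved under pics/ and viewed, and the job is handed in when it is done.

```bash
mkdir -p pics; python3 - <<'E'
from rig import *
import cv2
for n in ["scene","side","wrist"]:
    im=get_image(n); cv2.imwrite(f"pics/a_{n}.png",im[:,:,::-1]); print(n,calibration(n))
s=state();print(s["clock"],s["position"],s["eef_rot"],s["grip_width"])
E
```

```text
scene {'fx': 468.48795985791986, 'fy': 468.48795985791986, 'cx': 321.0173356461316, 'cy': 201.97698951203043, 'rvec': array([ 2.17250034, -0.74307137,  0.36542222]), 'tvec': array([-0.49513902,  0.13464171,  1.49917201])}
side {'fx': 394.8270700786516, 'fy': 394.8270700786516, 'cx': 317.53013212260066, 'cy': 196.43278521055788, 'rvec': array([ 0.85255213, -2.47586598,  1.15801279]), 'tvec': array([0.26692282, 0.30377009, 1.14693951])}
wrist {'fx': 297.2378545924206, 'fy': 297.2378545924206, 'cx': 317.927260917338, 'cy': 202.84295201933102, 'rvec': array([-2.3551772 ,  1.70787827,  0.2361262 ]), 'tvec': array([-0.64979107, -0.0348213 ,  0.37794   ])}
0.15 [ 0.20234212 -0.6174257   0.4039064 ] [ 9.87480871e-01  1.57737063e-01 -9.47476136e-05 -7.33899470e-04] 0.08542258957536569
```

View pics/a_scene.png

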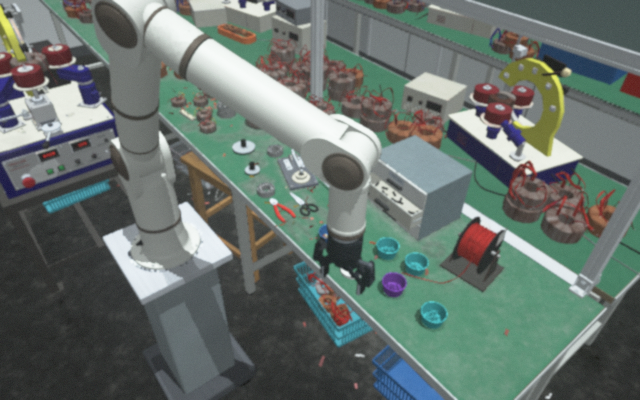

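View pics/a_side.png

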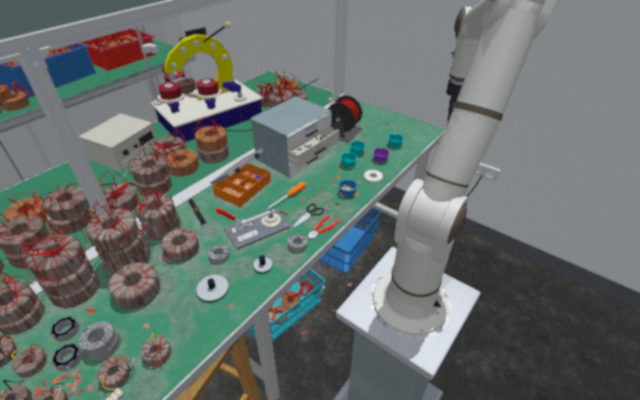

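View pics/a_wrist.png

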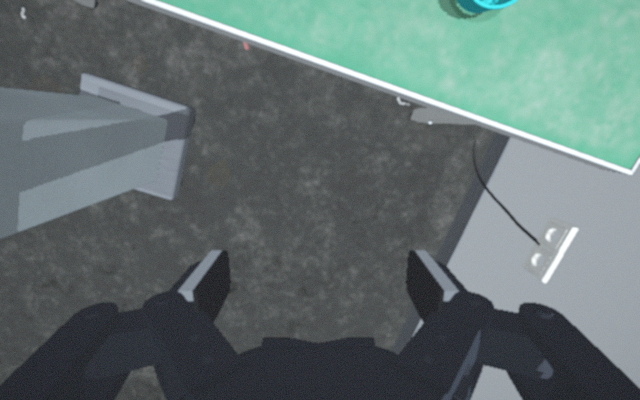

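Candidates in the side view:
- **Tubs:** blue (347,188), turquoise (348,160), (356,147) and (395,140), purple (381,155). There is also a white ring at (373,176).
- **Covers:** wide (212,288), narrow (262,265).

I'll crop closer to check.

```bash
python3 - <<'E'
import cv2,numpy as np
im=cv2.imread("pics/a_side.png")
a=cv2.resize(im[120:220,310:430],(720,600)[:2],interpolation=cv2.INTER_CUBIC)
cv2.imwrite("pics/b1.png",a)
b=cv2.resize(im[235:310,180:300],None,fx=6,fy=6,interpolation=cv2.INTER_CUBIC)
cv2.imwrite("pics/b2.png",b)
im=cv2.imread("pics/a_scene.png")
b=cv2.resize(im[130:190,220:340],None,fx=6,fy=6,interpolation=cv2.INTER_CUBIC)
cv2.imwrite("pics/b3.png",b)
E
```

```text
(no output)
```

View pics/b1.png

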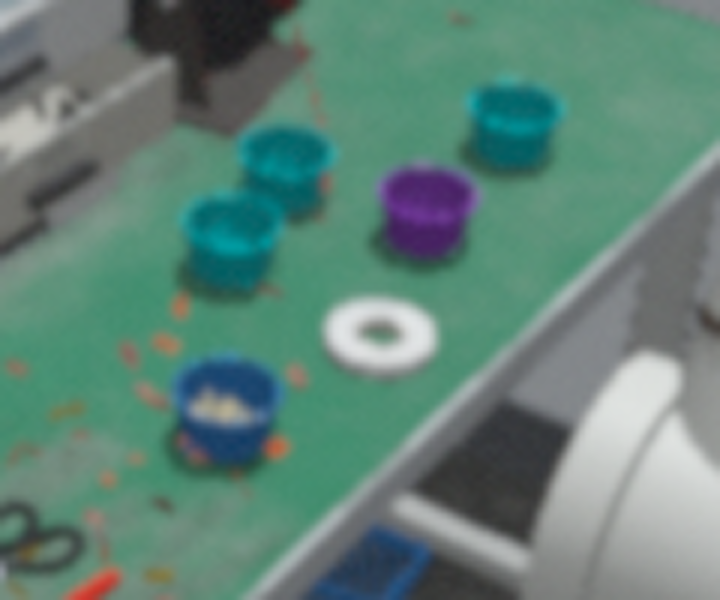

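View pics/b2.png

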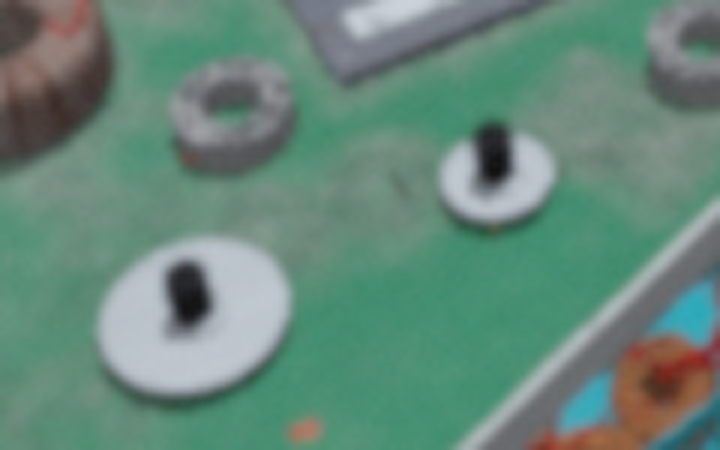

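View pics/b3.png

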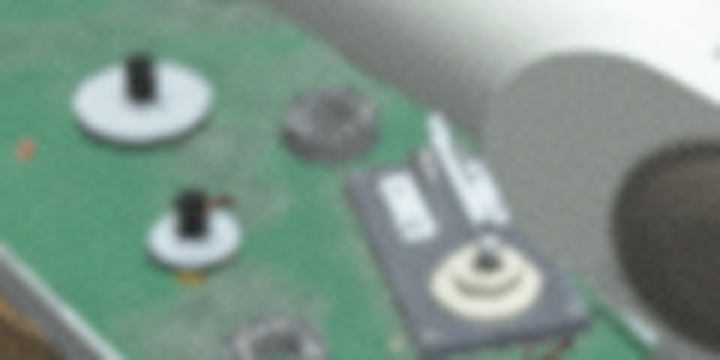

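```bash
cat > h.py <<'E'
import numpy as np,cv2
from rig import *
def ray(cal,u,v,z):
    R,_=cv2.Rodrigues(np.array(cal["rvec"]));t=np.array(cal["tvec"])
    d=R.T@np.array([(u-cal["cx"])/cal["fx"],(v-cal["cy"])/cal["fy"],1]);c=-R.T@t
    return c+d*(z-c[2])/d[2]
def proj(cal,P):
    K=np.array([[cal["fx"],0,cal["cx"]],[0,cal["fy"],cal["cy"]],[0,0,1]])
    return cv2.projectPoints(np.array(P,float).reshape(-1,3),np.array(cal["rvec"]),np.array(cal["tvec"]),K,None)[0].reshape(-1,2)
def circ(x,y,z,r):
    a=np.linspace(0,2*np.pi,60);return np.c_[x+r*np.cos(a),y+r*np.sin(a),z+0*a]
def qdown(yaw): # tool z down; jaw(y) axis; R=Rz(yaw)*Rx(pi)
    return [np.cos(yaw/2),np.sin(yaw/2),0,0]
E
python3 - <<'E'
from h import *
s=calibration("side");c=calibration("scene")
print("wide",ray(s,212.5,287.5,.014),ray(c,243.8,146.7,.014))
print("wide knobtop",ray(s,211.2,279.2,.044),ray(c,243.5,139.7,.044))
print("narrow",ray(s,262.7,264.5,.014),ray(c,252.3,169.2,.014))
print("tub",ray(s,347.8,185,.041))
print("ring",ray(s,373.3,175.5,.01))
for i,(u,v) in enumerate([(348,157),(356,146),(381,152),(395,137.5)]): print(ray(s,u,v,.04))
for yaw in (0,np.pi/2,-np.pi/2):
  for P in ([.79,.4],[.7,-.2]): print(yaw,P,ik([P[0],P[1],.3],qdown(yaw)))
E
```

```text
wide [0.47824853 0.32596239 0.014     ] [0.47907488 0.31827083 0.014     ]
wide knobtop [0.48255056 0.32055318 0.044     ] [0.48316711 0.32214073 0.044     ]
narrow [0.42280376 0.17106842 0.014     ] [0.42444431 0.16462758 0.014     ]
tub [ 0.42347634 -0.29471985  0.041     ]
ring [ 0.39884447 -0.44268813  0.01      ]
[ 0.5310575  -0.45179869  0.04      ]
[ 0.5518473  -0.54273593  0.04      ]
[ 0.44208637 -0.56877202  0.04      ]
[ 0.4534126  -0.70811597  0.04      ]
0 [0.79, 0.4] [-0.23390849  1.11392617 -0.74934037  0.79853761  0.66819045  1.40720855
 -2.3220095 ]
0 [0.7, -0.2] [ 0.56824859  0.76389507 -0.5265652   1.40584113  0.40517122  1.07999246
 -1.59946814]
1.5707963267948966 [0.79, 0.4] [-0.16000533  1.19655117 -1.04424063  0.79318519  0.93920667  1.4938654
 -0.82606633]
1.5707963267948966 [0.7, -0.2] [ 0.72898221  0.85642211 -0.82313313  1.39912193  0.64702126  1.16558158
 -0.17559847]
-1.5707963267948966 [0.79, 0.4] [-0.11690263  1.2891434  -1.31110435  0.79011367  1.19056899  1.59116577
  2.26767566]
-1.5707963267948966 [0.7, -0.2] [-0.42894932  1.16269383  1.34776926  1.44766059 -1.13319153  1.41746041
 -2.20337639]
```

The tub is the blue one holding pale ferrules, at side (348,185). The wide cover is at (212,288) and the narrow one at (263,265). I'll hover over the tub and look, then do the same over the cover.

```bash
python3 - <<'E'
from h import *
print("ringcore",ray(calibration("side"),218.7,253.3,.02))
for n,p in (("tub",[.424,-.295,.40]),("cov",[.481,.321,.36])):
    print(n,ik(p,qdown(0)))
    move_pose(p,qdown(0)); sleep(.2)
    cal=calibration("wrist");im=get_image("wrist")[:,:,::-1].copy()
    np.save(f"pics/{n}.npy",np.r_[cal["rvec"],cal["tvec"]]);cv2.imwrite(f"pics/c_{n}_raw.png",im)
    for C in ([circ(.424,-.295,.041,.0355)],[circ(.481,.321,.014,.046),circ(.481,.321,.044,.011)])[n=="cov"]:
        cv2.polylines(im,[proj(cal,C).astype(int)],True,(0,0,255),1)
    cv2.imwrite(f"pics/c_{n}.png",im);s=state();print(s["clock"],s["position"],s["joints"])
E
```

```text
ringcore [0.56225479 0.22757991 0.02      ]
tub [ 1.04791038  0.28419677 -0.57867859  1.88410077  0.18039829  1.02494041
 -1.17737874]
1.8583 [ 0.4236652  -0.29585     0.39990049] [ 1.048983    0.28467082 -0.57805213  1.88368806  0.18048029  1.0249732
 -1.17720531]
cov [-0.13506988  0.46485715 -0.64634512  1.77327372  0.32411144  1.01182265
 -2.47551441]
4.325 [0.48145175 0.32036006 0.3600338 ] [-0.13400219  0.46473781 -0.64603353  1.77324946  0.32415017  1.01179321
 -2.47545557]
```

View pics/c_tub.png

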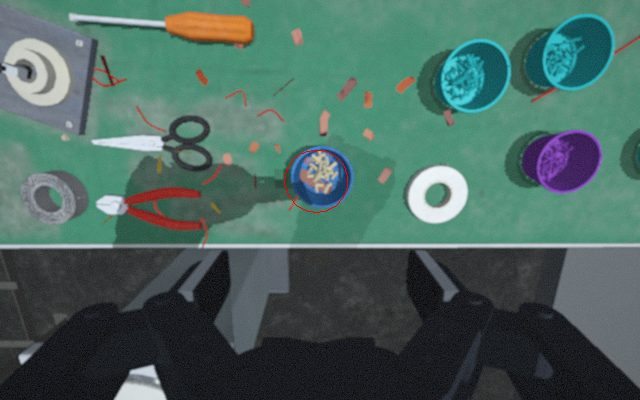

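View pics/c_cov.png

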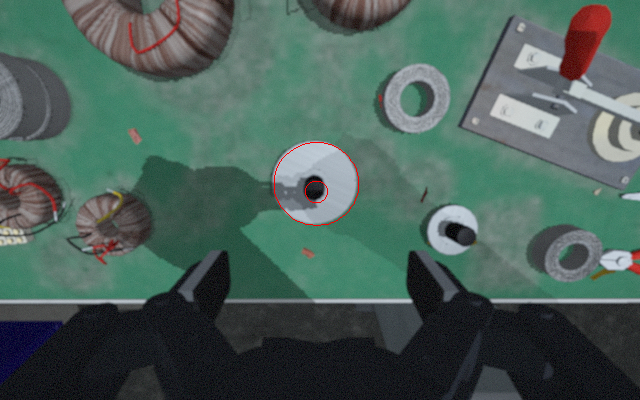

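The tub image shows the blue tub with ferrules centred at about (320,177), close to the predicted outline. The cover image shows the wide plate at (316,183) and its knob at (314,187). I'll fit both precisely.

```bash
python3 - <<'E'
from h import *
from scipy.optimize import least_squares
w=calibration("wrist")
def fit(n,mask,z,r):
    v=np.load(f"pics/{n}.npy");cal=dict(w,rvec=v[:3],tvec=v[3:])
    m=cv2.morphologyEx(mask,cv2.MORPH_CLOSE,np.ones((5,5),np.uint8))
    cs,_=cv2.findContours(m,cv2.RETR_EXTERNAL,cv2.CHAIN_APPROX_NONE)
    c=cv2.convexHull(max(cs,key=cv2.contourArea)).reshape(-1,2)
    P=np.array([ray(cal,*p,z)[:2] for p in c+0.])
    f=least_squares(lambda q:np.hypot(*(P-q[:2]).T)-q[2],[*P.mean(0),r],loss="soft_l1",f_scale=.001)
    print(n,z,f.x,"res",np.std(f.fun),cv2.boundingRect(c))
def sub(a,x0,x1,y0,y1):
    m=np.zeros(a.shape,np.uint8);m[y0:y1,x0:x1]=a[y0:y1,x0:x1]*255;return m
t=cv2.imread("pics/c_tub_raw.png").astype(int);B,G,R=t[...,0],t[...,1],t[...,2]
fit("tub",sub((B>G+15),270,370,130,230).astype(np.uint8),.041,.0355)
t=cv2.imread("pics/c_cov_raw.png").astype(int);B,G,R=t[...,0],t[...,1],t[...,2]
fit("cov",sub((R>G-18)&(B>120)|((t.max(2)<45)),265,370,135,235).astype(np.uint8),.014,.046)
fit("cov",sub((t.max(2)<45),300,330,170,205).astype(np.uint8),.044,.011)
a=cv2.imread("pics/c_tub_raw.png")[127:227,270:370];b=cv2.imread("pics/c_cov_raw.png")[130:230,265:365]
cv2.imwrite("pics/d.png",cv2.resize(np.hstack([a,b]),None,fx=4,fy=4,interpolation=2))
E
```

```text
tub 0.041 [ 0.42960642 -0.30093015  0.03551684] res 0.0003461159083150934 (290, 146, 64, 62)
cov 0.014 [0.4838931  0.32359317 0.0454927 ] res 0.0003388283029771721 (272, 141, 85, 82)
cov 0.044 [0.48555745 0.32385345 0.01070762] res 0.0007197140833632669 (305, 176, 18, 24)
```

View pics/d.png

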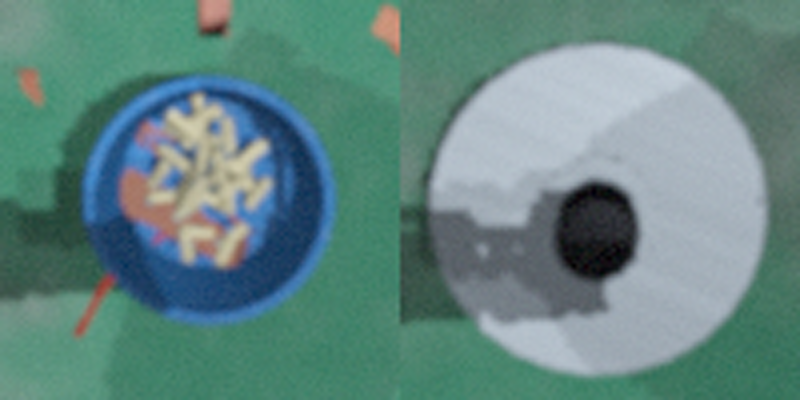

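Both fits return the given radii (35.5 and 45.5 mm). The tub is at (0.4296, -0.3009) and the cover at (0.4843, 0.3237). Next I'll grasp the knob.

```bash
python3 - <<'E'
from h import *
x,y=.4845,.3237
print(move_linear([x,y,.24],speed=.15))
print(move_linear([x,y,.192],speed=.06,threshold=8))
print(state()["position"])
grasp()
s=state();print(s["clock"],s["grip_width"],s["contact_force"],s["position"])
print(move_linear([x,y,.30],speed=.12));sleep(.2)
s=state();print(s["clock"],s["grip_width"],s["contact_force"],s["moment"],s["position"])
for n in("wrist","side"):
    np.save(f"pics/l_{n}.npy",np.r_[calibration(n)["rvec"],calibration(n)["tvec"]]);cv2.imwrite(f"pics/e_{n}.png",get_image(n)[:,:,::-1])
E
```

```text
False
False
[0.48461724 0.32392485 0.19221103]
6.8417 0.01993407228531215 [-1.04947851 -0.0452626   2.82169038] [0.48463322 0.3237396  0.19228073]
False
8.0917 0.020120721185693406 [-0.71778093 -0.54029183 -1.80031347] [ 0.00252314 -0.02575374  0.01823945] [0.48424748 0.32353896 0.29911238]
```

View pics/e_wrist.png

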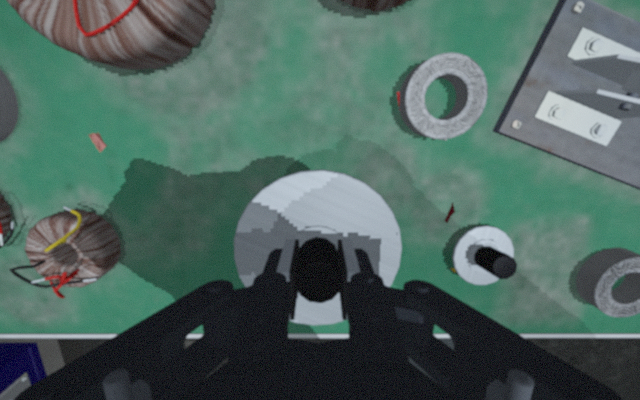

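View pics/e_side.png

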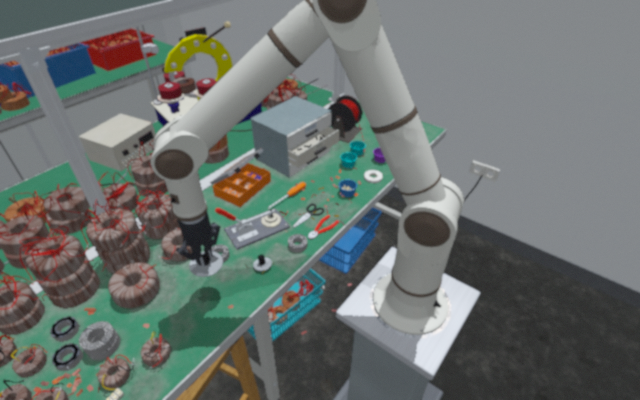

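The cover is held: the jaws stopped at 20 mm and the plate is at wrist (318,247). I'll check its offset and tilt in the gripper, then carry it over.

```bash
python3 - <<'E'
from h import *
v=np.load("pics/l_wrist.npy");cal=dict(calibration("wrist"),rvec=v[:3],tvec=v[3:])
im=cv2.imread("pics/e_wrist.png")
for z,r in((.121,.046),(.117,.046),(.151,.011)):cv2.polylines(im,[(proj(cal,circ(.4842,.3235,z,r))*8).astype(int)],True,(0,0,255),1,cv2.LINE_AA,3)
cv2.imwrite("pics/f.png",cv2.resize(im[150:350,210:430],None,fx=3,fy=3,interpolation=2)[:600,:800])
x,y=.4296,-.3009
move_linear([.4845,.3237,.34],speed=.15)
move_pose([x,y,.34],qdown(0)); sleep(.2)
s=state();print(s["clock"],s["grip_width"],s["contact_force"],s["moment"],s["position"],s["eef_rot"])
for n in("wrist","side","scene"):
    np.save(f"pics/m_{n}.npy",np.r_[calibration(n)["rvec"],calibration(n)["tvec"]]);cv2.imwrite(f"pics/g_{n}.png",get_image(n)[:,:,::-1])
im=cv2.imread("pics/g_side.png");c=calibration("side")
cv2.imwrite("pics/g_s.png",cv2.resize(im[90:230,270:430],None,fx=4,fy=4,interpolation=2))
E
```

```text
11.05 0.019925111677451243 [-0.09597392 -0.27209818 -1.65730885] [-0.02950988  0.02077096  0.03379646] [ 0.43009724 -0.30022914  0.33998212] [ 9.99999721e-01  7.39458198e-04  7.04178259e-05 -8.44652391e-05]
```

View pics/f.png

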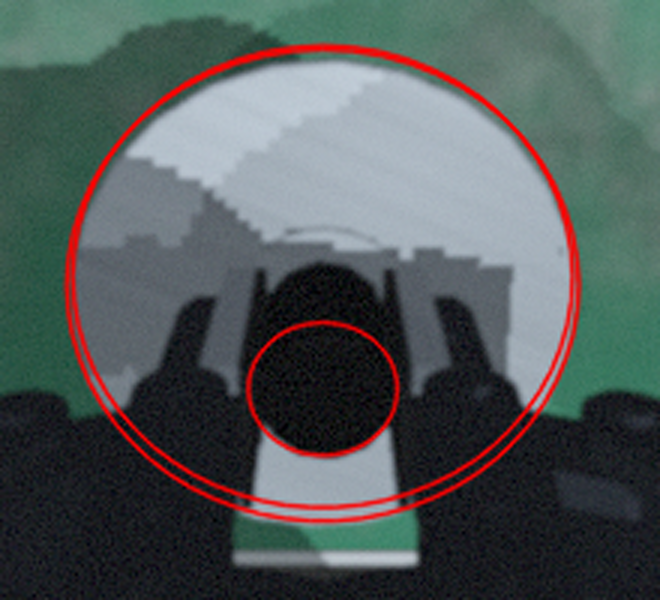

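View pics/g_s.png

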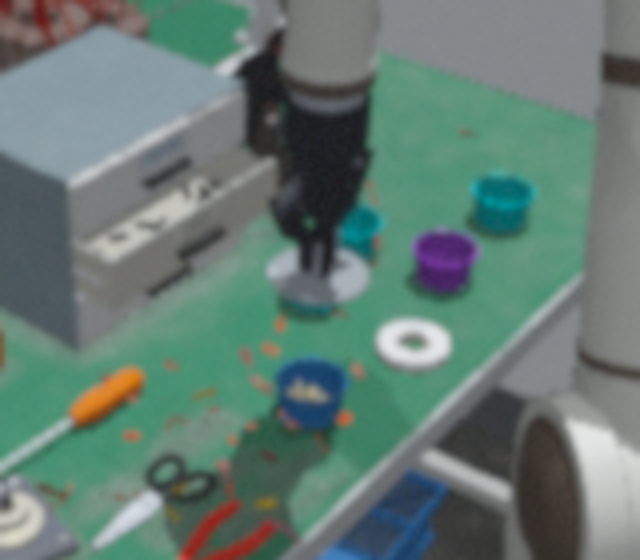

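View pics/g_wrist.png

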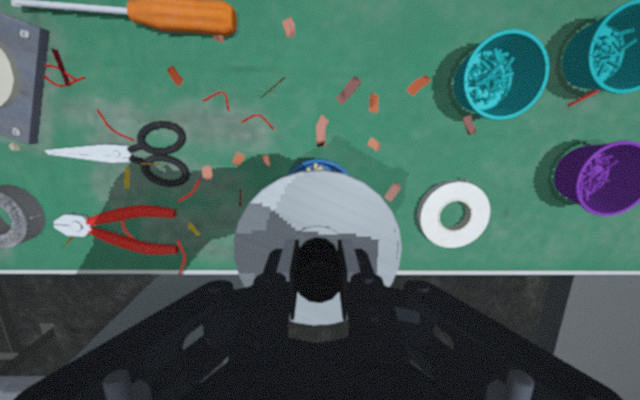

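The plate's front edge is about 5 px off the prediction. I'll fit its pose, including tilt, before lowering.

```bash
cat > fitplate.py <<'E'
from h import *
from scipy.optimize import least_squares
from scipy.spatial.transform import Rotation as Ro
def fitplate(img,v,x0,y0,z0):
    cal=dict(calibration("wrist"),rvec=v[:3],tvec=v[3:])
    g=cv2.GaussianBlur(img,(3,3),0).astype(int);B,G,R=g[...,0],g[...,1],g[...,2]
    sat=(G-R) # green bench: G>>R ; plate grey
    c0=proj(cal,[[x0,y0,z0]])[0];P=[]
    for a in np.deg2rad(list(range(-175,-4,3))+[80,85,90,95,100]):
        d=np.array([np.cos(a),np.sin(a)]);rs=np.arange(55,100,.25)
        s=[sat[int(round(c0[1]+r*d[1])),int(round(c0[0]+r*d[0]))] if c0[1]+r*d[1]<399 else 0 for r in rs]
        mx=[g[int(round(min(399,c0[1]+r*d[1]))),int(round(c0[0]+r*d[0]))].max() for r in rs]
        k=next((i for i in range(len(rs)-8) if np.mean(s[i:i+8])>17),None)
        if k is None or k==0 or min(mx[:k])<55: continue
        P.append(c0+rs[k+1]*d)
    P=np.array(P)
    def model(q,n=360):
        C=circ(0,0,0,.046); a=np.linspace(0,2*np.pi,n);C=np.c_[.046*np.cos(a),.046*np.sin(a),0*a]
        return proj(cal,Ro.from_rotvec([q[3],q[4],0]).apply(C)+q[:3])
    def res(q):
        M=model(q);return np.r_[np.min(np.hypot(P[:,None,0]-M[None,:,0],P[:,None,1]-M[None,:,1]),1),0]
    def sres(q):
        M=model(q).astype(np.float32).reshape(-1,1,2)
        return np.array([cv2.pointPolygonTest(M,(float(p[0]),float(p[1])),True) for p in P])
    for name,free in(("xyz",[0,1,2]),("xyz+tilt",[0,1,2,3,4]),("xy tilt",[0,1,3,4])):
        b=np.array([x0,y0,z0,0,0.])
        def f(q): bb=b.copy();bb[free]=q;return sres(bb)
        o=least_squares(f,b[free],loss="soft_l1",diff_step=1e-3,x_scale=[.01 if i<3 else .1 for i in free])
        print(name,len(P),o.x.round(4),"rms px",np.std(o.fun))
    im=img.copy()
    for p in P: cv2.circle(im,tuple(int(t) for t in p),1,(0,0,255),-1)
    return im
E
python3 - <<'E'
from fitplate import *
im=fitplate(cv2.imread("pics/e_wrist.png"),np.load("pics/l_wrist.npy"),.4842,.3235,.121)
cv2.imwrite("pics/h1.png",im)
im=fitplate(cv2.imread("pics/g_wrist.png"),np.load("pics/m_wrist.npy"),.4301,-.3002,.162)
cv2.imwrite("pics/h2.png",im[150:340,210:430])
E
```

```text
xyz 62 [0.4815 0.3235 0.1171] rms px 0.5237511088882263
xyz+tilt 62 [0.4815 0.3234 0.1168 0.0112 0.0084] rms px 0.510062194438156
xy tilt 62 [ 0.4823  0.3233 -0.0787 -0.0418] rms px 1.1821174666151937
xyz 57 [ 0.4274 -0.2998  0.1566] rms px 1.2336687198417633
xyz+tilt 57 [ 0.4273 -0.2998  0.158   0.0019  0.0772] rms px 1.1924450506487887
xy tilt 57 [ 0.4284 -0.3005  0.0787  0.2905] rms px 1.2343299313897746
```

View pics/h1.png

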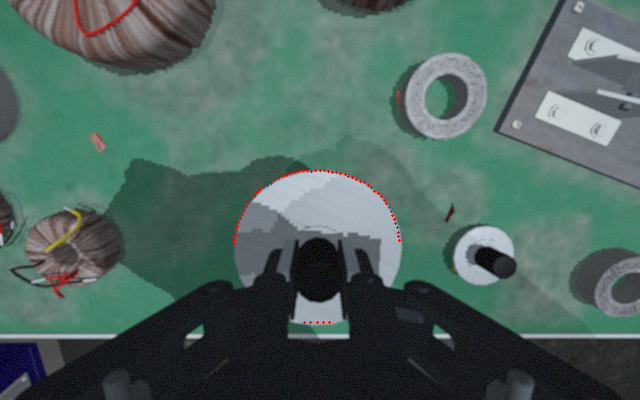

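The plate hangs level (tilt under 0.02 rad) and within about 3 mm of the expected spot. Plug clearance is 10 mm. I'll lower to just above the rim and check.

```bash
python3 - <<'E'
from h import *
move_linear([.431,-.3009,.247],speed=.12);sleep(.2)
s=state();print(s["clock"],s["position"],s["contact_force"],s["grip_width"])
for n,(x0,x1,y0,y1) in(("side",(300,400,140,220)),("scene",(280,400,200,300)),("wrist",(180,460,120,340))):
    im=get_image(n)[:,:,::-1].copy();c=calibration(n);cv2.imwrite(f"pics/i_{n}_raw.png",im)
    cv2.polylines(im,[(proj(c,circ(.4296,-.3009,.041,.0355))*8).astype(int)],True,(0,0,255),1,cv2.LINE_AA,3)
    cv2.imwrite(f"pics/i_{n}.png",cv2.resize(im[y0:y1,x0:x1],(800*0+int((x1-x0)*560/(x1-x0)),int((y1-y0)*560/(x1-x0))),interpolation=2))
E
```

```text
12.325 [ 0.4313073  -0.30113711  0.24782828] [ 0.01602761  0.80069084 -1.40507072] 0.019901126611629134
```

View pics/i_side.png

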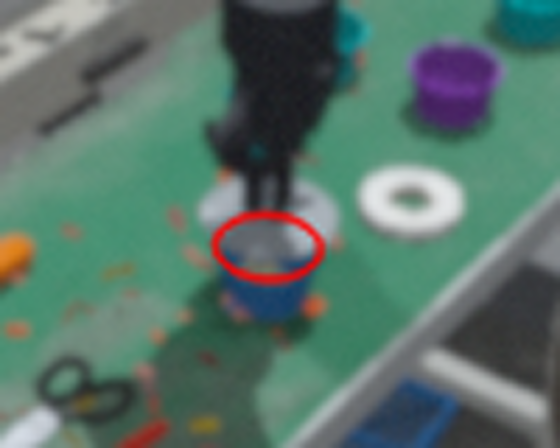

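View pics/i_scene.png

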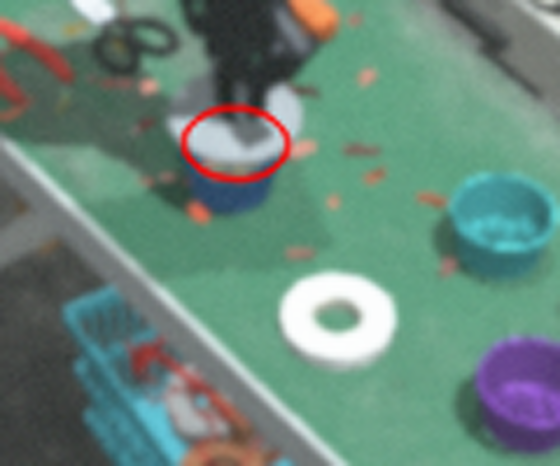

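In both views the cover is centred over the blue tub to within about 1 px sideways. I'll lower it to contact.

```bash
python3 - <<'E'
from h import *
r=move_linear([.431,-.3009,.218],speed=.03,threshold=4)
s=state();print(r,s["clock"],s["position"],s["contact_force"],s["moment"])
for n,(x0,x1,y0,y1) in(("side",(300,400,140,220)),("scene",(280,400,200,300))):
    im=get_image(n)[:,:,::-1].copy()
    cv2.imwrite(f"pics/j_{n}.png",cv2.resize(im[y0:y1,x0:x1],None,fx=5,fy=5,interpolation=2))
E
```

```text
True 13.2667 [ 0.43092901 -0.30092814  0.22160272] [-0.20299749  1.15850734  6.46647632] [-0.04387054  0.17520084  0.01181849]
```

View pics/j_side.png

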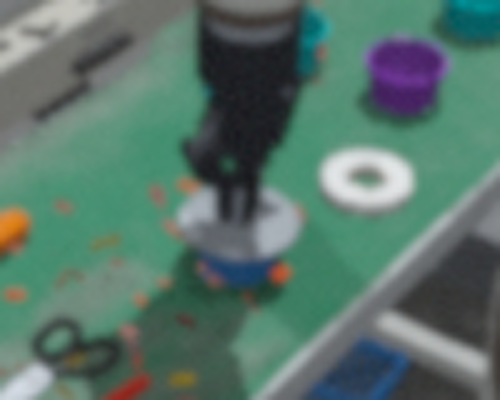

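View pics/j_scene.png

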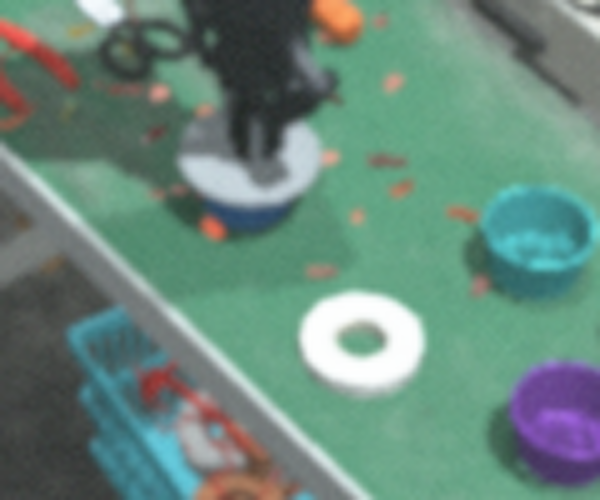

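Contact came at TCP z = 0.2216 m against an expected 0.223, so the plate is on the rim. I'll release, retreat and check.

```bash
python3 - <<'E'
from h import *
open_jaws(); sleep(.2)
move_linear([.431,-.3009,.36],speed=.12);sleep(.3)
s=state();print(s["clock"],s["position"],s["contact_force"],s["grip_width"])
for n,(x0,x1,y0,y1) in(("side",(300,400,140,220)),("scene",(280,400,200,300)),("wrist",(200,440,120,300))):
    im=get_image(n)[:,:,::-1].copy();c=calibration(n);cv2.imwrite(f"pics/k_{n}_raw.png",im)
    for z,r in ((.045,.046),(.075,.011)):
      cv2.polylines(im,[(proj(c,circ(.4296,-.3009,z,r))*8).astype(int)],True,(0,0,255),1,cv2.LINE_AA,3)
    f=500/(x1-x0);cv2.imwrite(f"pics/k_{n}.png",cv2.resize(im[y0:y1,x0:x1],None,fx=f,fy=f,interpolation=2))
E
```

```text
15.825 [ 0.43093919 -0.30082165  0.35955924] [ 0.02528009  0.02814321 -0.17081608] 0.08540376549403987
```

View pics/k_side.png

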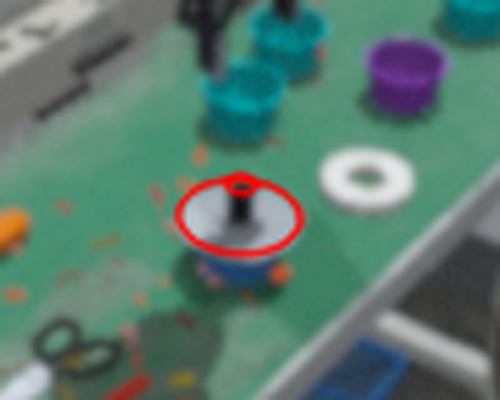

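View pics/k_scene.png

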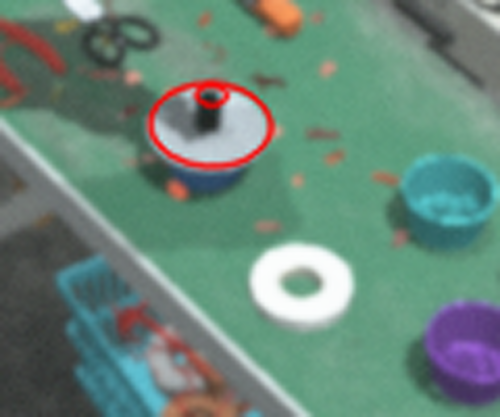

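View pics/k_wrist.png

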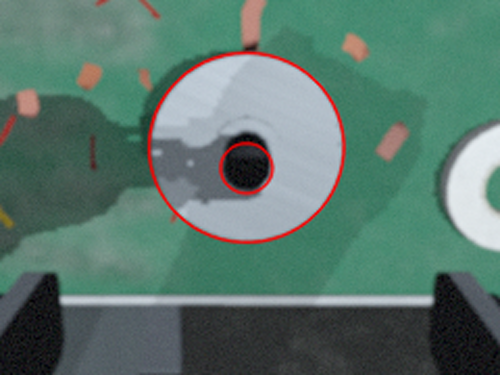

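In all three views the plate and knob match the outlines drawn for a cover seated level at the tub's position, within 1–2 px. The tub is upright below it and the gripper is clear, so I'm handing in.

```bash
python3 -c "
from rig import *
job_done();print(state()['clock'])"
```

```text
the job is handed in; nothing more can be done
the job is handed in; nothing more can be done
```

The wide cover is on the blue ferrule tub with its plug inside the rim, and the job is handed in. The system gave no verdict.

- **What I did:** I gripped the cover by its knob, lowered it until it touched the rim, and only then let go. Contact came with the TCP at z = 0.2216 m, against about 0.223 m expected. I finished at about 16 s of the 38 s allowed.
- **Final checks:** In all three cameras the plate and knob match the outlines for a level, seated cover centred on the tub, to 1–2 px. The tub stands upright and the gripper is clear, with the force on the tool near zero. I never touched the narrow cover, though I did not photograph it again at the end.
- **Disagreement:** While the cover was held, the wrist camera placed it about 3 mm nearer the robot and 4 mm lower than the arm's own position implied. I put this down to camera calibration. It is well inside the 10 mm plug clearance, and the cover still seated as expected.

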